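Set a steel blank overhanging the ledge for filing

ROBOT

A 6-joint arm with a two-finger parallel gripper is mounted at the origin on the work surface. World frame = base frame: x ahead of the robot, y to its left, z up, the work surface at z = 0. Lengths are in mm, angles in rad, forces in N, time in s.
With the tool pointing down it reaches from about 300 to 825 mm from the base axis. Payload 5.4 kg.
Tool frame: the origin (TCP) lies at the very end of the fingers, on their centre line; the grasp point (between the pads) lies robot.grip_depth behind it (robot.grip_depth is the distance from the TCP to the grasp point, in mm); z points along the fingers, y is the line along which they close (so a half turn about z gives the same grasp; the last joint's range is limited). The gripper opens to 92 mm and grips with 3 to 60 N. Pads are 20 mm wide; open, the fingers measure 128 mm over their backs; the gripper's body (75 mm by 189 mm) begins 69 mm behind the grasp point.
Start: joints at [0.894, 0.158, 1.597, -0, 1.386, -0.21], TCP at [258.774, 513.461, 184.201] pointing down, gripper open.
Joint ranges: [-2.91, 2.91], [-0.94, 2.29], [0.18, 2.7], [-1.29, 4.43], [0.17, 2.64], [-3, 3]. Speed limits (rad/s): [2.57, 2.57, 3.14, 3.14, 3.14, 3.14].

INTERFACE

Orientations are given as a rotation vector (axis times angle).
In Python, from rig import robot, vision gives the robot as it stands.
- The arm moves only by the shell command python3 -m pendant 'ROWS' [OPENING]. ROWS is text: rows parted by semicolons, each of 6 numbers parted by spaces: the shift along the tool's x, y, z in mm, then the turn, a rotation vector about the tool's x, y, z in degrees. A call has 1 to 8 rows; each row shifts and turns the commanded pose from where the row before left it, along the tool's axes as they then stand; what a row does not reach is not made up. A row lasts 1/10 s, in which the tool goes at most 50 mm and 8.59 degrees, less where a joint would pass 70% of its speed; a pose out of reach is approached as far as the arm can. A call with a gripper value outside its range is refused whole. OPENING is the opening, from -1 (shut) to 1 (fully open), set as the call begins (- or left out, the last holds). The fingers move at their own pace and stop on an object; the grip force is fixed at half the most. Time passes only in rows, so rows that do not move let the fingers close. It gives the time, the measured TCP pose, the force, the opening and the grip force at its end, in the units of the state.
- robot.observe(): the state, without advancing time (a new reading comes with each control period).
- vision.read_camera(name): name is "scene" or "top"; returns a dict with "img" (480x640x3 uint8, red, green, blue), "z_map" (480x640 float32, mm along the optical axis (not along the pixel's ray), 0 where there is no reading), "camera_matrix" (3x3 intrinsics, pixels), "D" ([k1, k2, p1, p2, k3] as OpenCV has them; the pictures are not rectified), "view" (4x4, takes a point from world to camera coordinates). Camera axes: x right, y up, looking along -z (the intrinsics and any distortion apply to the point x, -y, -z); pixel columns grow to the right and rows downward; lengths in mm; the calibration is good to about 2 mm. A picture is of the moment at which its call begins.
- robot.hand_in(): hands the job in; it is judged then, once.
The state is a dict: "clock": time; "joint_positions": joint angles; "joint_velocities": joint speeds; "joint_efforts": joint torques, N m; "ee_pos": TCP position; "eef_rot": TCP orientation; "contact_force": force on the tool from outside, world axes, zero at the start; "ft_torque": the same for the moment, N m; "finger_gap": finger opening in mm; "gripper_force": force on a finger pad.
Only numpy, scipy, OpenCV 4.12 (cv2) and the standard library are available. Lean on these libraries where they do the work, as an engineer would, in place of code of your own. Each camera call takes 0.05 s, during which the arm holds its last target. There are 200 camera calls.

TASK

Using the fingertips only, push the wider steel blank back until its long side lies flat against the fence of the ledge, and push it along the fence out over the end of the ledge nearest to it until about a third of its length sticks out, ready to have its end filed. Do not grip, lift or tip it, leave the narrow blank and everything else where it is, and back away when it is set.

Things in the scene. Friction and masses are not known exactly. Their poses are not given: they have to be found in the camera images.
- ledge: Fixed wooden ledge: 120 mm deep (its x, away from the robot), 420 mm long (its y), top 50 mm above the bench, both ends (y = +/-210 mm) open. An aluminium fence on its far side rises 14 mm above the top; its face is at x = +60 mm. Origin: centre of the underside, on the bench; z up. Turned up to 0.18 rad. One blank on each half, either way round, 90 mm or more of bare top between
- wide_blank: The wider of two flat steel blanks: 64 mm (its x) x 110 mm (its y) x 6 mm thick, about 0.33 kg, loose, flat on the ledge, long side roughly along it, 8 to 24 mm (at its middle) off touching the fence, turned up to 0.15 rad. Origin: centre of its underside. Slides with ordinary friction (a few N), stops when the push stops, tips off if over half its length sticks out
- narrow_blank: The narrower flat steel blank: 32 mm (its x) x 110 mm (its y) x 6 mm thick, lying on the other half of the ledge. Origin: centre of its underside. To be left alone
- chuck_key: Steel chuck key (T shape) lying on the bench on the robot's side of the ledge, about 85 x 80 mm, 16 mm high. Bystander. Origin near its middle, on the bench
- oil_bottle: White oil bottle with a red cap, 52 mm across, 150 mm tall, upright. Bystander. Origin: centre of its underside
- bowl: Turned wooden bowl, 120 mm across, 55 mm high. Bystander. Origin: centre of its underside
- gouge: Turning gouge lying along y on the bench beyond the ledge, wooden handle, 350 mm long, 32 mm high. Bystander. Origin near its middle, on the bench
- maple_block: Pale wood block 50 x 120 x 45 mm high on the bench beyond the ledge. Bystander. Origin: centre of its underside
- walnut_block: Dark wood block 45 x 140 x 40 mm high on the bench. Bystander. Origin: centre of its underside
- turned_knob: Small turned wooden knob, 38 mm across, 44 mm tall, upright on the bench some 10 cm past one end of the ledge. Bystander. Origin: centre of its underside
Things that resemble listed ones, but are neither listed nor needed, are in the scene too. What is shaped like the wide_blank but black or pink is not meant.

How it is judged:
By the outcome, as a careful person would: the job done as asked, in the order asked, and still so for the second after the job is handed in, with the robot touching nothing.
It also fails if it takes over 64 s, if anything falls off the work surface, if the arm or the gripper's body presses on something with over 40 N, if the wrist force passes 120 N, or if a joint passes its speed limit or range.

## Working session

There is one attempt and no reset: what is moved stays moved. The work goes in short steps, Python scripts to look and compute and a shell command to move; the robot and the scene stay as the last step left them, time stands still between calls to the robot, and variables do not carry over. Pictures are saved under pics/ and viewed, at most 10 in all, crops included, and the job is handed in when it is done.

```bash
mkdir -p pics; cat > h.py <<'E'
import numpy as np, cv2
from rig import robot, vision
def cam(n):
    c=vision.read_camera(n); return c
def save(c,f,crop=None,s=1):
    im=c["img"][:,:,::-1]
    if crop: u0,v0,u1,v1=crop; im=im[v0:v1,u0:u1]
    cv2.imwrite(f,cv2.resize(im,None,fx=s,fy=s,interpolation=cv2.INTER_CUBIC))
def ray(c,uv):
    p=cv2.undistortPoints(np.array(uv,float).reshape(-1,1,2),np.array(c["camera_matrix"]),np.array(c["D"])).reshape(-1,2)
    d=np.c_[p[:,0],-p[:,1],-np.ones(len(p))]
    V=np.array(c["view"]); R=V[:3,:3]; o=-R.T@V[:3,3]
    return o,d@R
def onz(c,uv,z):
    o,d=ray(c,uv); return o+d*((z-o[2])/d[:,2])[:,None]
def dep(c,uv):
    o,d=ray(c,uv); z=np.array([c["z_map"][int(round(v)),int(round(u))] for u,v in uv]); return o+d*z[:,None]
E
python3 - <<'E'
from h import *
c=cam("top"); save(c,"pics/top.png"); d=cam("scene"); save(d,"pics/scene.png")
import pickle; pickle.dump((c,d),open("c0.pkl","wb"))
s=robot.observe(); print({k:np.round(v,3) for k,v in s.items()}, robot.grip_depth)
E
```

```text
{'clock': np.float64(0.1), 'joint_positions': array([ 0.894,  0.159,  1.598, -0.   ,  1.386, -0.21 ]), 'joint_velocities': array([ 0.001, -0.002, -0.001,  0.002, -0.002,  0.   ]), 'joint_efforts': array([-1.0000e-03, -3.8651e+01, -3.2296e+01,  7.0000e-02,  3.4000e-02,
       -0.0000e+00]), 'ee_pos': array([258.409, 512.99 , 183.325]), 'eef_rot': array([-7.260e-01, -3.056e+00,  2.000e-03]), 'contact_force': array([0.066, 0.346, 0.081]), 'ft_torque': array([-0.02 , -0.006, -0.061]), 'gripper_force': np.float64(0.0), 'finger_gap': np.float64(91.93)} 18.700000000000003
```

View pics/top.png

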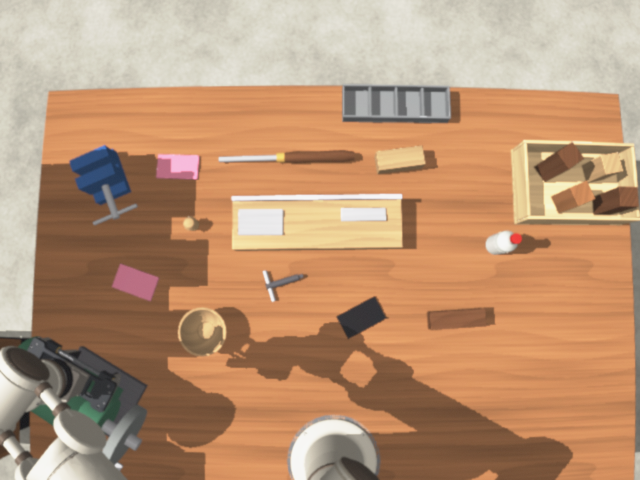

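View pics/scene.png

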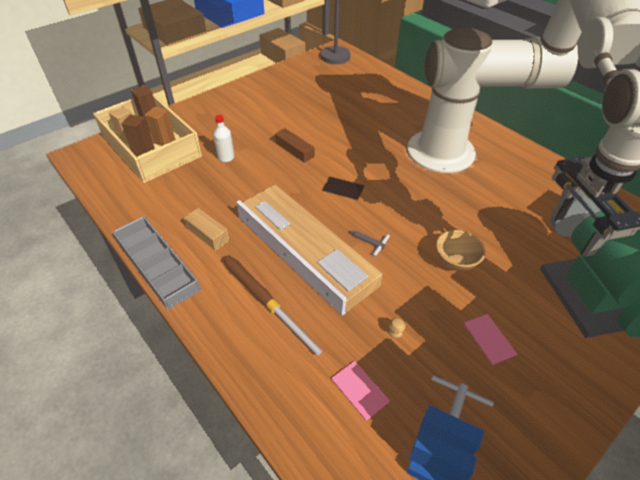

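Top view: ledge spans about (232,196)–(403,249). The wide blank is at (261,222), on the +y (left) half near the left end. The narrow blank is at (363,214) and the knob at (190,223). I'll enlarge for the corners.

```bash
python3 - <<'E'
from h import *
import pickle; c,d=pickle.load(open("c0.pkl","rb"))
save(c,"pics/topcrop.png",(170,180,410,260),3.3)
save(d,"pics/scenecrop.png",(230,180,410,345),4)
print(np.round(onz(c,[(232,249),(403,247),(232,198),(402,196)],50)))
print(np.round(dep(c,[(261,222),(245,240),(363,214),(300,240),(190,222)])))
E
```

```text
[[ 526.  252.   50.]
 [ 532. -169.   50.]
 [ 653.  255.   50.]
 [ 660. -169.   50.]]
[[592. 180.  58.]
 [548. 220.  49.]
 [612. -70.  60.]
 [548.  84.  53.]
 [593. 359.  48.]]
```

View pics/topcrop.png

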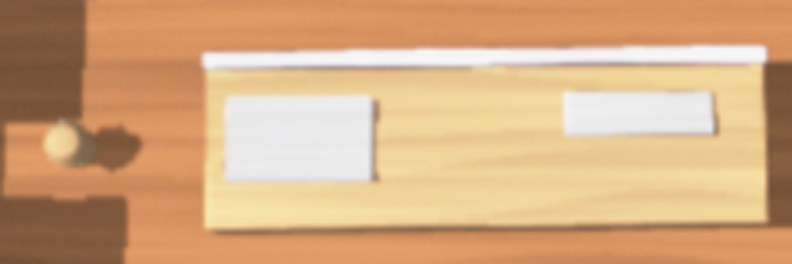

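View pics/scenecrop.png

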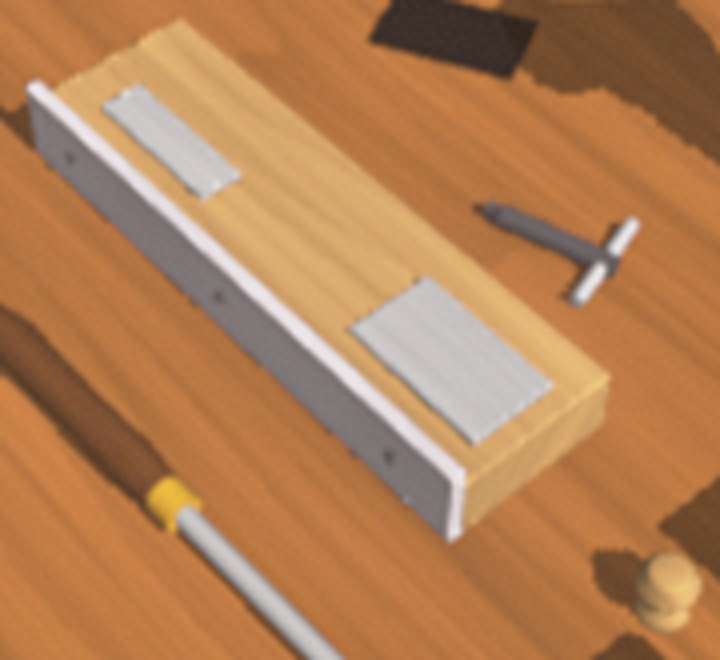

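Crop: ledge near edge runs (206,230)–(767,222), and the fence's inner top edge (204,68)–(766,63). The wide blank's corners are at (225,97), (374,96), (375,181) and (225,182), with a visible gap to the fence.

```bash
python3 - <<'E'
from h import *
import pickle; c,d=pickle.load(open("c0.pkl","rb"))
f=lambda l:[(170+u/3.3,180+v/3.3) for u,v in l]
g=lambda l:[(230+u/4,180+v/4) for u,v in l]
print("front",np.round(onz(c,f([(206,230),(767,222)]),50),1))
print("fence",np.round(onz(c,f([(204,68),(766,63)]),64),1))
print("wide",np.round(onz(c,f([(225,97),(374,96),(375,181),(225,182)]),56),1))
print("nar",np.round(onz(c,f([(564,92),(712,92),(714,133),(566,134)]),56),1))
print("sc wide",np.round(onz(d,g([(475,443),(350,328),(425,278),(552,384)]),56),1))
print("sc front",np.round(onz(d,g([(608,380),(181,22)]),50),1))
print("sc nar",np.round(onz(d,g([(205,198),(104,103),(138,88),(240,176)]),56),1))
print("sc fence (outer top)",np.round(onz(d,g([(455,480),(35,85)]),64),1))
E
```

```text
front [[ 523.8  250.5   50. ]
 [ 531.7 -168.1   50. ]]
fence [[ 643.9  252.4   64. ]
 [ 649.4 -166.7   64. ]]
wide [[623.4 237.5  56. ]
 [624.4 125.6  56. ]
 [560.4 124.   56. ]
 [559.3 236.   56. ]]
nar [[ 628.   -16.3   56. ]
 [ 628.6 -127.1   56. ]
 [ 597.6 -128.2   56. ]
 [ 596.3  -17.8   56. ]]
sc wide [[625.3 239.6  56. ]
 [625.8 129.2  56. ]
 [565.  128.8  56. ]
 [562.2 237.7  56. ]]
sc front [[ 531.2  254.    50. ]
 [ 536.  -162.5   50. ]]
sc nar [[ 628.2  -12.1   56. ]
 [ 627.5 -125.    56. ]
 [ 601.6 -122.1   56. ]
 [ 599.1  -13.    56. ]]
sc fence (outer top) [[ 655.   254.8   64. ]
 [ 657.1 -161.7   64. ]]
```

```bash
cat >> h.py <<'E'
from scipy.spatial.transform import Rotation as R
TH=0.016  # ledge yaw
def plan(p,ydir):
    "turn about tool z (deg) bringing tool y to +-ydir, then the shift in the turned tool frame"
    s=robot.observe(); r=R.from_rotvec(s["eef_rot"]); M=r.as_matrix()
    yd=np.array([*ydir,0]); x=np.cross(yd,[0,0,-1])
    for g in (1,-1):
        T=np.c_[g*x,g*yd,[0,0,-1]]
        dr=R.from_matrix(M.T@T).as_rotvec(degrees=True)
        print("turn",dr.round(2),"shift",(T.T@(np.array(p)-s["ee_pos"])).round(1),"tool x",T[:,0].round(3),"j6",s["joint_positions"][5].round(2))
L=lambda x,y: np.array([x*np.cos(TH)-y*np.sin(TH), x*np.sin(TH)+y*np.cos(TH)])
E
python3 -c "
from h import *
plan([541,182,90],L(0,1))"
```

```text
turn [ -0.09  -0.04 -27.66] shift [-277.3 -335.5   93.3] tool x [-1.    -0.016 -0.   ] j6 -0.21
turn [-5.0000e-02  1.2000e-01  1.5234e+02] shift [277.3 335.5  93.3] tool x [1.    0.016 0.   ] j6 -0.21
```

```bash
python3 -m pendant '0 0 0 0 0 -7;0 0 0 0 0 -7;0 0 0 0 0 -7;0 0 0 0 0 -6.7;-20 -24 0 0 0 0;-20 -24 0 0 0 0;-20 -24 0 0 0 0;-20 -24 0 0 0 0' 0.3 && python3 -m pendant '-20 -24 0 0 0 0;-20 -24 0 0 0 0;-20 -24 0 0 0 0;-20 -24 0 0 0 0;-20 -24 0 0 0 0;-20 -24 0 0 0 0;-20 -24 0 0 0 0;-20 -24 0 0 0 0'; python3 -c "
from h import *
plan([541,182,90],L(0,1))"
```

```text
clock: 0.9
ee_pos: [340.7, 417.7, 183.7]
eef_rot: [0.027, -3.141, 0.001]
contact_force: [0.2, 0.5, 0.6]
finger_gap: 59.9
gripper_force: 0.0
clock: 1.7
ee_pos: [503.9, 228.4, 183.7]
eef_rot: [0.026, -3.141, 0.0]
contact_force: [-0.1, -0.3, -0.3]
finger_gap: 59.5
gripper_force: 0.0
turn [-0.01 -0.05  0.03] shift [-36.4 -46.9  93.7] tool x [-1.    -0.016 -0.   ] j6 -1.38
turn [ 8.0000e-02 -1.0000e-02 -1.7997e+02] shift [36.4 46.9 93.7] tool x [1.    0.016 0.   ] j6 -1.38
```

```bash
python3 -m pendant '-18 -23.5 0 0 0 0;-18 -23.5 0 0 0 0;0 0 24 0 0 0;0 0 24 0 0 0;0 0 24 0 0 0;0 0 22 0 0 0;0 0 20 0 0 0;0 0 5 0 0 0'; python3 -m pendant '0 0 4 0 0 0;0 0 2 0 0 0;0 0 0 0 0 0'; python3 - <<'E'
from h import *
d=cam("scene"); save(d,"pics/s2.png",(230,160,430,320),4)
E
```

```text
clock: 2.5
ee_pos: [537.8, 182.8, 62.1]
eef_rot: [0.026, -3.136, 0.001]
contact_force: [0.3, -0.1, 0.2]
finger_gap: 59.7
gripper_force: 0.0
clock: 2.8
ee_pos: [540.9, 183.2, 60.0]
eef_rot: [-0.026, 3.14, 0.0]
contact_force: [-0.8, -0.1, 0.7]
finger_gap: 59.7
gripper_force: 0.0
```

View pics/s2.png

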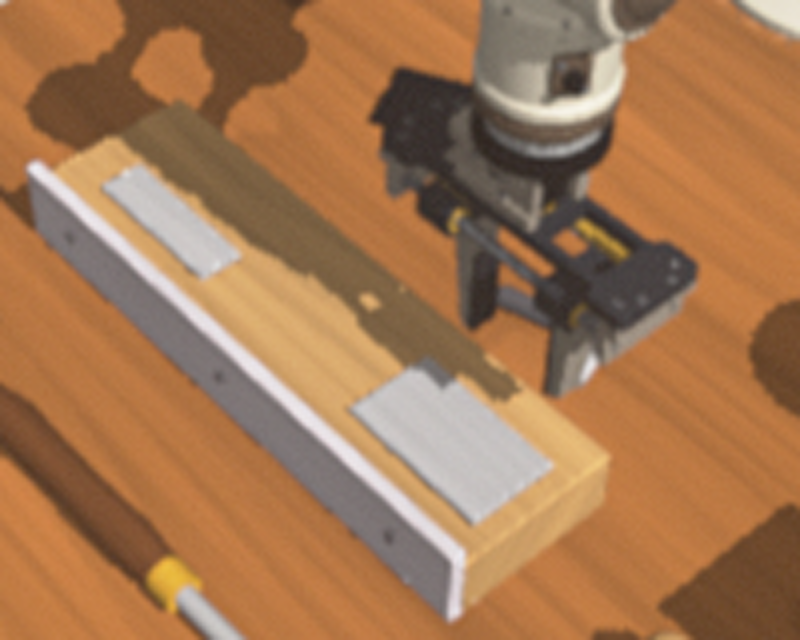

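The fingertips are visible at crop (475,325) and (555,390), on the robot side of the wide blank. I'll check them against the commanded pose.

```bash
python3 - <<'E'
from h import *
d=cam("scene"); g=lambda l:[(230+u/4,160+v/4) for u,v in l]
print(onz(d,g([(475,325),(555,393)]),60).round(1)); print(onz(d,g([(350,408),(425,358),(475,523),(552,465)]),56).round(1))
V=np.array(d["view"])
for p in [(551,231,60),(551,213,60),(551,135,60),(551,153,60),(531,231,60)]:
    q=V[:3,:3]@p+V[:3,3]; uv=cv2.projectPoints(np.array([[q[0],-q[1],-q[2]]]),np.zeros(3),np.zeros(3),np.array(d["camera_matrix"]),np.array(d["D"]))[0].ravel()
    print(p,((uv-[230,160])*4).round())
E
```

```text
[[525.7 131.1  60. ]
 [525.8 202.4  60. ]]
[[625.8 129.2  56. ]
 [565.  128.8  56. ]
 [625.3 239.6  56. ]
 [562.7 238.3  56. ]]
(551, 231, 60) [558. 443.]
(551, 213, 60) [537. 425.]
(551, 135, 60) [449. 349.]
(551, 153, 60) [469. 366.]
(531, 231, 60) [582. 426.]
```

```bash
python3 - <<'E'
from h import *
s=robot.observe(); print(s["ee_pos"],s["clock"])
d=cam("scene"); vv,uu=np.mgrid[195:275,330:400]; uv=np.c_[uu.ravel(),vv.ravel()]
P=dep(d,uv); z=np.array([d["z_map"][v,u] for u,v in uv]); m=(z>0)&(P[:,2]>62)&(P[:,2]<130)
Q=P[m]; 
for lo in range(58,130,8):
    q=Q[(Q[:,2]>=lo)&(Q[:,2]<lo+8)]
    if len(q): print(lo,len(q),q.min(0).round(),q.max(0).round())
# per finger lowest
t=cam("top"); save(t,"pics/t2.png",(200,170,330,270),6)
E
```

```text
[541.05010045 183.2086386   60.18762422] 2.9
82 4 [532. 148.  88.] [551. 216.  90.]
90 28 [533. 143.  90.] [552. 225.  98.]
98 31 [535. 141.  98.] [553. 226. 106.]
106 44 [533. 137. 106.] [553. 227. 114.]
114 43 [532. 138. 114.] [554. 228. 122.]
122 42 [532. 138. 122.] [553. 228. 129.]
```

View pics/t2.png

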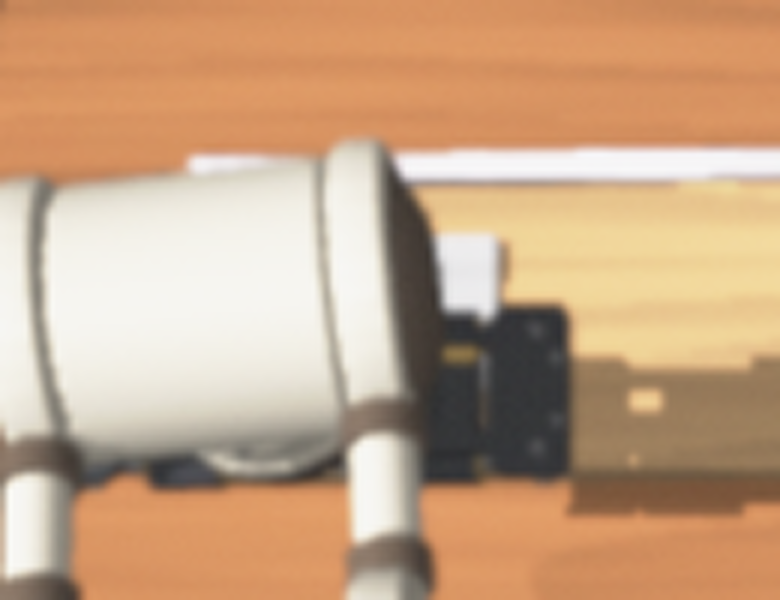

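The depth map puts the visible fingertips at about z=88 while the state says 60; x and y agree. I'll go down guarded and let the contact force settle it.

```bash
python3 -m pendant '0 0 3 0 0 0;0 0 2 0 0 0;0 0 0 0 0 0'; python3 -m pendant '0 0 1.5 0 0 0;0 0 0 0 0 0'; python3 -m pendant '0 0 1 0 0 0;0 0 0 0 0 0';  python3 -m pendant '0 0 1 0 0 0;0 0 0 0 0 0'
```

```text
clock: 3.3
ee_pos: [539.9, 183.0, 53.7]
eef_rot: [0.026, -3.141, 0.0]
contact_force: [0.2, 0.7, -0.1]
finger_gap: 59.8
gripper_force: 0.0
clock: 3.5
ee_pos: [540.1, 183.1, 52.4]
eef_rot: [0.026, -3.141, 0.0]
contact_force: [0.8, -0.3, 0.8]
finger_gap: 59.9
gripper_force: 0.0
clock: 3.7
ee_pos: [540.3, 183.1, 51.6]
eef_rot: [0.026, -3.141, -0.0]
contact_force: [0.0, 0.1, -0.6]
finger_gap: 59.9
gripper_force: 0.0
clock: 3.9
ee_pos: [540.2, 183.1, 50.6]
eef_rot: [0.026, -3.141, 0.0]
contact_force: [-0.4, -0.4, -0.3]
finger_gap: 59.7
gripper_force: 0.0
```

```bash
python3 -m pendant '0 0 1 0 0 0;0 0 0 0 0 0'; python3 -m pendant '0 0 1 0 0 0;0 0 0 0 0 0';python3 -m pendant '0 0 1 0 0 0;0 0 0 0 0 0'; cat > tips.py <<'E'
from h import *
d=cam("scene"); vv,uu=np.mgrid[195:275,330:400]; uv=np.c_[uu.ravel(),vv.ravel()]
P=dep(d,uv); m=(P[:,2]>60)&(P[:,2]<130)&(P[:,0]<557)
Q=P[m]; Q=Q[np.argsort(Q[:,2])]; print(robot.observe()["ee_pos"].round(1),Q[:8].round(1))
E
python3 tips.py
```

```text
clock: 4.1
ee_pos: [540.2, 183.1, 49.6]
eef_rot: [0.026, -3.141, 0.0]
contact_force: [-0.7, -0.5, 1.1]
finger_gap: 59.5
gripper_force: 0.0
clock: 4.3
ee_pos: [540.2, 183.1, 48.6]
eef_rot: [0.026, -3.141, 0.0]
contact_force: [-0.2, 0.0, 0.1]
finger_gap: 59.9
gripper_force: 0.0
clock: 4.5
ee_pos: [540.2, 183.1, 47.6]
eef_rot: [0.026, -3.141, 0.0]
contact_force: [-0.7, -0.0, -0.2]
finger_gap: 59.5
gripper_force: 0.0
[540.3 183.1  47.6] [[549.  211.8  76.8]
 [550.2 146.7  77.8]
 [534.9 151.6  78.2]
 [548.4 217.7  78.2]
 [541.2 151.1  78.7]
 [545.2 151.9  78.7]
 [551.7 151.8  79.7]
 [549.2 215.   80. ]]
```

The real fingertips are about 27–29 mm above the reported TCP, by camera and by the missing contact. I'll keep descending guarded, going by the camera height.

```bash
python3 -m pendant '0 0 5 0 0 0;0 0 5 0 0 0;0 0 4 0 0 0;0 0 0 0 0 0'; python3 -m pendant '0 0 2 0 0 0;0 0 2 0 0 0;0 0 0 0 0 0'; sed -i 's/>60/>53.5/;s/<557/<554/' tips.py; python3 tips.py
```

```text
clock: 4.95
ee_pos: [539.5, 183.0, 32.6]
eef_rot: [0.026, -3.14, 0.0]
contact_force: [-0.7, -0.6, -0.6]
finger_gap: 59.6
gripper_force: 0.0
clock: 5.25
ee_pos: [540.2, 183.1, 29.5]
eef_rot: [0.026, -3.141, 0.0]
contact_force: [-0.5, -0.5, -0.7]
finger_gap: 60.1
gripper_force: 0.0
[540.2 183.1  29.6] [[532.1 168.5  53.5]
 [534.6  97.5  53.6]
 [540.8 123.1  53.7]
 [551.5 131.3  53.8]
 [545.1 230.6  53.9]
 [543.  118.1  54.7]
 [545.   86.2  55.2]
 [548.2 142.2  57.2]]
```

```bash
p='python3 -m pendant'; f(){ grep -E 'ee_pos|contact'; }
python3 -m pendant '0 0 1 0 0 0;0 0 1 0 0 0;0 0 0 0 0 0' | f;python3 -m pendant '0 0 1 0 0 0;0 0 0 0 0 0' | f; python3 -m pendant '0 0 1 0 0 0;0 0 0 0 0 0' | f; python3 -m pendant '0 0 1 0 0 0;0 0 0 0 0 0' | f
```

```text
ee_pos: [540.2, 183.1, 27.6]
contact_force: [0.1, -0.4, 0.2]
ee_pos: [540.2, 183.1, 26.6]
contact_force: [0.4, -0.2, -0.1]
ee_pos: [540.2, 183.1, 25.5]
contact_force: [-1.4, -0.3, 0.6]
ee_pos: [540.2, 183.1, 24.6]
contact_force: [-0.4, 0.6, -0.1]
```

```bash
f(){ grep -E 'ee_pos|contact'; }
python3 -m pendant '0 0 0.5 0 0 0;0 0 0 0 0 0' | f;python3 -m pendant '0 0 0.5 0 0 0;0 0 0 0 0 0' | f; python3 -m pendant '0 0 0.5 0 0 0;0 0 0 0 0 0' | f; python3 -m pendant '0 0 0.5 0 0 0;0 0 0 0 0 0' | f; python3 - <<'E'
from h import *
d=cam("scene"); save(d,"pics/s3.png",(290,210,410,300),6)
E
```

```text
ee_pos: [540.3, 183.1, 24.2]
contact_force: [-0.2, 0.7, -0.2]
ee_pos: [540.3, 183.1, 23.6]
contact_force: [-0.1, -0.0, -0.8]
ee_pos: [540.3, 183.1, 23.1]
contact_force: [0.1, 0.2, 0.2]
ee_pos: [540.3, 183.1, 22.6]
contact_force: [0.6, 0.5, 0.3]
```

View pics/s3.png

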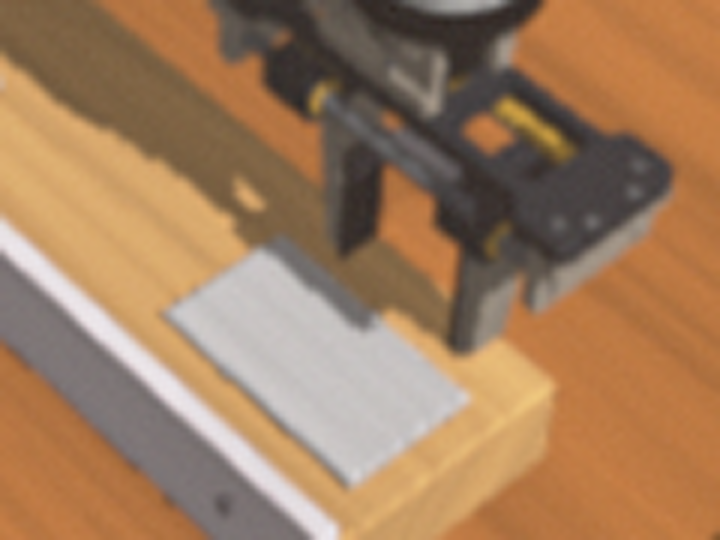

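Fingertips at crop (345,252) and (465,352), robot side of the blank and close above the ledge top.

```bash
f(){ grep -E 'ee_pos|contact'; }
python3 - <<'E'
from h import *
d=cam("scene"); g=[(290+u/6,210+v/6) for u,v in [(345,256),(465,355)]]
for z in (48,50,52,54,56,60): print(z,onz(d,g,z).round(1).tolist())
E
python3 -m pendant '0 0 0.5 0 0 0;0 0 0 0 0 0' | f;python3 -m pendant '0 0 0.5 0 0 0;0 0 0 0 0 0' | f
```

```text
48 [[545.9, 149.4, 48.0], [544.1, 218.3, 48.0]]
50 [[547.1, 150.6, 50.0], [545.3, 219.3, 50.0]]
52 [[548.3, 151.8, 52.0], [546.5, 220.4, 52.0]]
54 [[549.5, 152.9, 54.0], [547.7, 221.4, 54.0]]
56 [[550.7, 154.1, 56.0], [548.9, 222.4, 56.0]]
60 [[553.1, 156.5, 60.0], [551.3, 224.4, 60.0]]
ee_pos: [540.3, 183.1, 22.1]
contact_force: [0.1, -1.5, 1.0]
ee_pos: [540.3, 183.1, 21.6]
contact_force: [0.0, 0.7, -0.1]
```

```bash
f(){ grep -E 'ee_pos|contact'; }
python3 -m pendant '0 0 0.5 0 0 0;0 0 0 0 0 0' | f;python3 -m pendant '0 0 0.5 0 0 0;0 0 0 0 0 0' | f;python3 -m pendant '0 0 0.5 0 0 0;0 0 0 0 0 0' | f
```

```text
ee_pos: [540.3, 183.1, 21.1]
contact_force: [-0.7, -0.3, 0.4]
ee_pos: [540.2, 183.1, 20.6]
contact_force: [-0.4, 0.0, 0.3]
ee_pos: [540.3, 183.1, 20.1]
contact_force: [-0.5, -0.5, -0.2]
```

```bash
f(){ grep -E 'ee_pos|contact'; }
python3 -m pendant '0 0 0.5 0 0 0;0 0 0 0 0 0' | f;python3 -m pendant '0 0 0.5 0 0 0;0 0 0 0 0 0' | f
```

```text
ee_pos: [540.4, 183.1, 20.0]
contact_force: [-3.3, 0.4, 3.0]
ee_pos: [540.3, 183.1, 20.0]
contact_force: [-3.0, -0.3, 6.9]
```

Contact at a reported z of 20.0, so the tips sit 30 mm above the reported TCP. I'll raise 3 mm (tips about 52) and push.

```bash
f(){ grep -E 'ee_pos|contact'; }
python3 -m pendant '0 0 -3 0 0 0;0 0 0 0 0 0' | f; python3 -m pendant '-4 0 0 0 0 0;-4 0 0 0 0 0;-2 0 0 0 0 0;-2 0 0 0 0 0;-2 0 0 0 0 0;0 0 0 0 0 0' | f; python3 -m pendant '-2 0 0 0 0 0;-2 0 0 0 0 0;-2 0 0 0 0 0;-2 0 0 0 0 0;0 0 0 0 0 0' | f
```

```text
ee_pos: [540.7, 183.2, 22.5]
contact_force: [0.1, 0.1, -0.5]
ee_pos: [553.7, 183.2, 21.9]
contact_force: [-2.6, -0.3, 1.5]
ee_pos: [562.8, 183.5, 22.1]
contact_force: [-0.9, -0.0, -0.6]
```

```bash
f(){ grep -E 'ee_pos|contact'; }
python3 -m pendant '-2 0 0 0 0 0;-2 0 0 0 0 0;-1 0 0 0 0 0' | f; python3 -m pendant '-1 0 0 0 0 0;-1 0 0 0 0 0' | f;  python3 -m pendant '-1 0 0 0 0 0' | f; python3 -m pendant '-1 0 0 0 0 0' | f
```

```text
ee_pos: [567.5, 183.6, 22.2]
contact_force: [-1.6, -0.9, -1.6]
ee_pos: [569.3, 183.6, 22.2]
contact_force: [-1.9, -0.7, -0.8]
ee_pos: [570.4, 183.6, 22.2]
contact_force: [-1.8, -0.1, -0.2]
ee_pos: [571.4, 183.6, 22.2]
contact_force: [-1.3, 0.3, -0.6]
```

```bash
f(){ grep -E 'ee_pos|contact'; }
python3 -m pendant '-1 0 0 0 0 0;0 0 0 0 0 0' | f; python3 -m pendant '-1 0 0 0 0 0;0 0 0 0 0 0' | f; python3 -m pendant '-1 0 0 0 0 0;0 0 0 0 0 0' | f
```

```text
ee_pos: [572.6, 183.6, 22.2]
contact_force: [-2.0, -0.2, -0.7]
ee_pos: [573.4, 183.6, 22.2]
contact_force: [-2.1, -0.3, -0.5]
ee_pos: [573.9, 183.7, 22.2]
contact_force: [-2.9, -0.0, 1.2]
```

```bash
f(){ grep -E 'ee_pos|contact'; }
python3 -m pendant '-1 0 0 0 0 0;0 0 0 0 0 0' | f; python3 -m pendant '-1 0 0 0 0 0;0 0 0 0 0 0' | f; python3 - <<'E'
from h import *
print(robot.observe()["ft_torque"]); d=cam("scene"); save(d,"pics/s4.png",(290,210,410,310),6)
E
```

```text
ee_pos: [574.0, 183.7, 22.1]
contact_force: [-6.3, -0.8, 3.4]
ee_pos: [574.0, 183.7, 22.0]
contact_force: [-9.6, -0.5, 5.4]
[-0.0425628   1.83325106 -0.01491185]
```

View pics/s4.png

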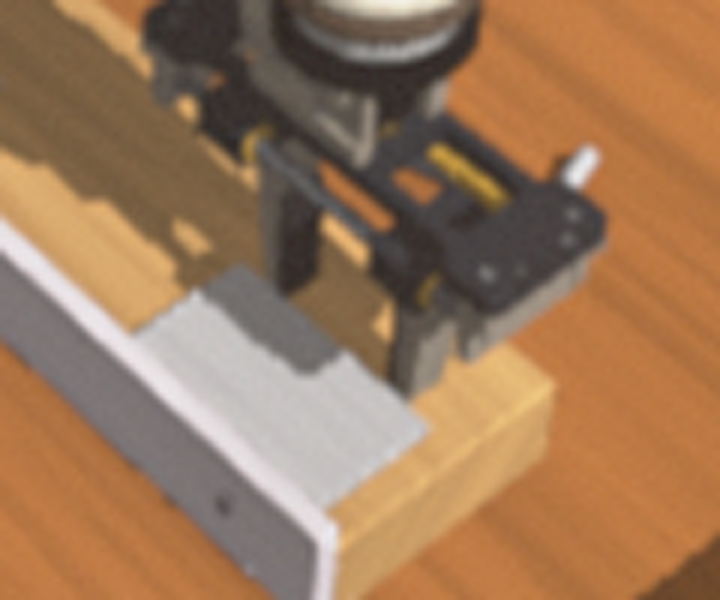

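Blank is flush with the fence: it stalled at x=574, the force rises, and there's no yaw moment. I'll press slightly more to seat it, back off, rise, turn 90° and narrow the fingers.

```bash
f(){ grep -E 'ee_pos|contact|rot|gap|clock'; }
python3 -m pendant '-1 0 0 0 0 0;-1 0 0 0 0 0;0 0 0 0 0 0' | f; python3 -m pendant '4 0 0 0 0 0;10 0 0 0 0 0;4 0 -6 0 0 0;0 0 -15 0 0 0;0 0 -20 0 0 0;0 0 -20 0 0 0' | f; python3 -m pendant '0 0 0 0 0 8.2;0 0 0 0 0 8.2;0 0 0 0 0 8.2;0 0 0 0 0 8.2;0 0 0 0 0 8.2;0 0 0 0 0 8.2;0 0 0 0 0 8.2;0 0 0 0 0 8.2' -0.65 | f; python3 -m pendant '0 0 0 0 0 8.2;0 0 0 0 0 8.2;0 0 0 0 0 8;0 0 0 0 0 0' | f; python3 -c "
from h import *
plan([614,100,30],L(1,0))
c=cam('top')
for lim in [(30,)]: pass
s=cam('scene'); save(s,'pics/s5.png',(290,200,410,310),6); save(c,'pics/t5.png')"
```

```text
clock: 11.85
ee_pos: [574.1, 183.7, 21.9]
eef_rot: [0.027, -3.132, 0.001]
contact_force: [-15.1, -0.9, 10.9]
finger_gap: 59.4
clock: 12.45
ee_pos: [561.3, 183.5, 85.5]
eef_rot: [-0.026, 3.139, 0.0]
contact_force: [-0.0, 0.1, 0.1]
finger_gap: 59.5
clock: 13.25
ee_pos: [561.7, 183.5, 85.1]
eef_rot: [1.686, 2.648, 0.003]
contact_force: [0.6, -0.4, 0.3]
finger_gap: 16.1
clock: 13.65
ee_pos: [561.5, 183.5, 84.9]
eef_rot: [2.202, 2.238, 0.003]
contact_force: [-0.4, -0.5, 0.8]
finger_gap: 16.1
turn [ 0.17 -0.01  0.01] shift [-84.3  51.1  54.9] tool x [-0.016  1.     0.   ] j6 0.1
turn [ 2.0000e-02  2.6000e-01 -1.7999e+02] shift [ 84.3 -51.1  54.9] tool x [ 0.016 -1.    -0.   ] j6 0.1
```

View pics/s5.png

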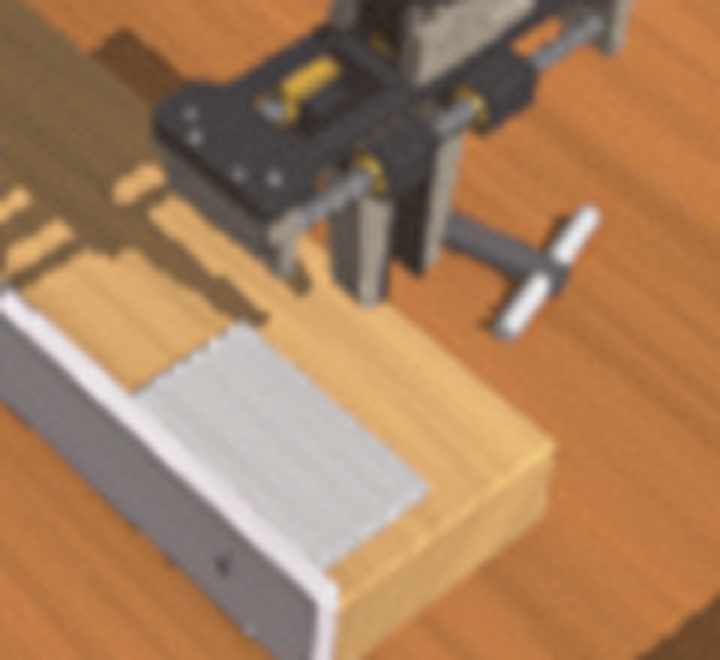

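The blank lies along the fence: near-side corners at crop (240,325) and (428,490), ledge end edge from (553,443) to about (335,600).

```bash
python3 - <<'E'
from h import *
d=cam("scene"); g=lambda l:[(290+u/6,200+v/6) for u,v in l]
print(onz(d,g([(240,325),(428,490)]),56).round(1).tolist(), onz(d,g([(553,443)]),50).round(1).tolist(), onz(d,g([(335,608),(340,578)]),50).round(1).tolist(), onz(d,g([(322,568)]),56).round(1).tolist())
E
```

```text
[[586.6, 130.1, 56.0], [585.5, 239.6, 56.0]] [[528.4, 251.8, 50.0]] [[646.9, 253.8, 50.0], [636.3, 245.0, 50.0]] [[641.5, 240.1, 56.0]]
```

```bash
f(){ grep -E 'ee_pos|contact|clock'; }
python3 -m pendant '-21 13 0 0 0 0;-21 13 0 0 0 0;-21 13 0 0 0 0;-21 12.5 0 0 0 0;0 0 18 0 0 0;0 0 18 0 0 0;0 0 15 0 0 0;0 0 5 0 0 0' | f; python3 -m pendant '0 0 3 0 0 0;0 0 3 0 0 0;0 0 0 0 0 0;0 0 0 0 0 0'|f
```

```text
clock: 14.6
ee_pos: [611.8, 100.4, 25.2]
contact_force: [-0.1, -0.3, 0.0]
clock: 15.0
ee_pos: [613.7, 100.4, 21.9]
contact_force: [-0.3, 0.2, -0.7]
```

Tips are about 2 mm above the ledge. Now the push along the fence (+tool x).

```bash
f(){ grep -E 'ee_pos|contact|clock'; }
python3 -m pendant '5 0 0 0 0 0;4 0 0 0 0 0;3 0 0 0 0 0;2 0 0 0 0 0;2 0 0 0 0 0;2 0 0 0 0 0;0 0 0 0 0 0' | f; python3 -m pendant '3 0 0 0 0 0;3 0 0 0 0 0;3 0 0 0 0 0;3 0 0 0 0 0;3 0 0 0 0 0;3 0 0 0 0 0;0 0 0 0 0 0'|f;  python3 -m pendant '3 0 0 0 0 0;3 0 0 0 0 0;3 0 0 0 0 0;3 0 0 0 0 0;2 0 0 0 0 0;0 0 0 0 0 0;0 0 0 0 0 0'|f; python3 -c "
from h import *
print(robot.observe()['ft_torque'])
s=cam('scene'); save(s,'pics/s6.png',(290,200,410,310),6)"
```

```text
clock: 15.7
ee_pos: [612.9, 118.5, 21.2]
contact_force: [0.4, 0.2, -0.8]
clock: 16.4
ee_pos: [612.6, 137.0, 21.2]
contact_force: [0.7, -0.7, -0.2]
clock: 17.1
ee_pos: [612.3, 150.9, 21.2]
contact_force: [-0.1, -0.8, -0.3]
[-0.07541802  0.06572521 -0.00712886]
```

View pics/s6.png

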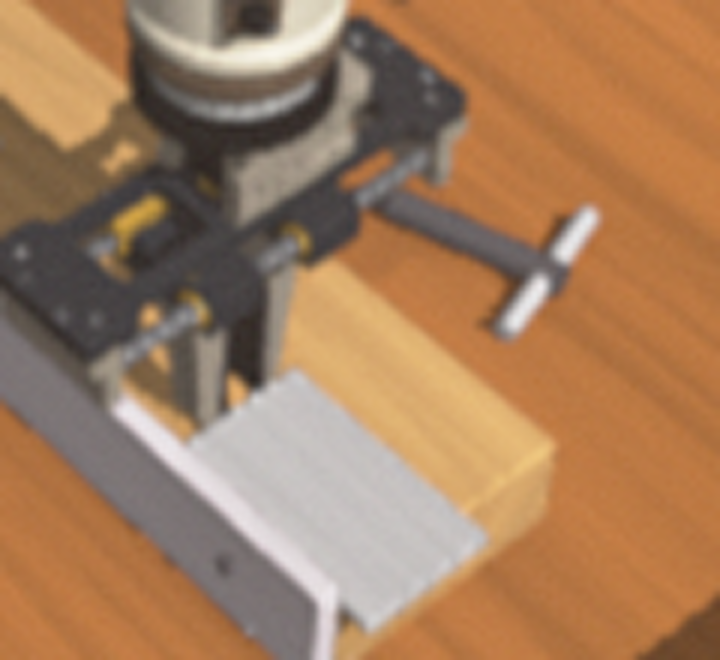

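The blank slides flush along the fence; its leading near corner is at crop (487,537), just out past the end edge.

```bash
python3 - <<'E'
from h import *
d=cam("scene"); g=lambda l:[(290+u/6,200+v/6) for u,v in l]
print(onz(d,g([(487,537),(370,630),(297,371)]),56).round(1).tolist())
E
python3 -m pendant '3 0 0 0 0 0;3 0 0 0 0 0;3 0 0 0 0 0;3 0 0 0 0 0;3 0 0 0 0 0;0 0 0 0 0 0;0 0 0 0 0 0'; python3 -c "
from h import *
s=cam('scene'); save(s,'pics/s7.png',(320,230,410,320),6.6)"
```

```text
[[583.6, 270.2, 56.0], [646.5, 272.3, 56.0], [584.9, 162.9, 56.0]]
clock: 17.9
ee_pos: [612.1, 165.9, 21.2]
eef_rot: [-2.202, -2.239, -0.001]
contact_force: [0.3, 0.6, 0.1]
finger_gap: 16.2
gripper_force: 0.1
```

View pics/s7.png

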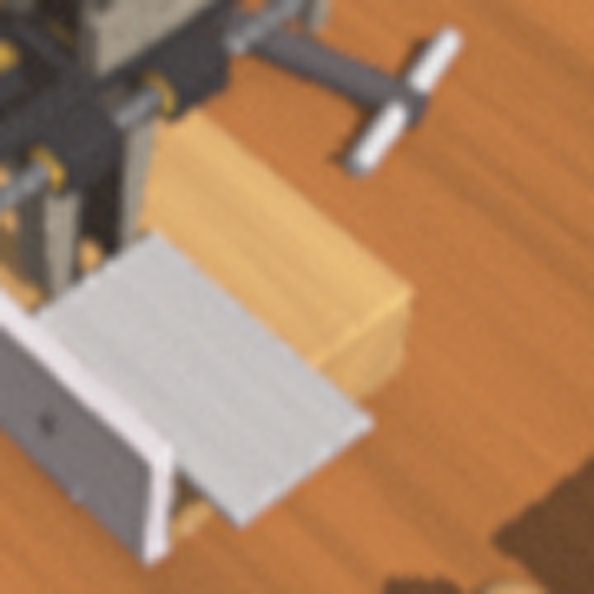

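That was one picture over the viewing limit, so numbers only from here. The leading corner is at (372,423) and the near ledge corner at (412,290).

```bash
python3 - <<'E'
from h import *
d=cam("scene"); g=lambda l:[(320+u/6.6,230+v/6.6) for u,v in l]
a=onz(d,g([(372,423),(240,525),(157,233)]),56); b=onz(d,g([(412,290)]),50); e=onz(d,g([(315,362)]),56)
print(a.round(1),b.round(1),e.round(1))
c=cam("top")
# narrow blank / others unchanged: compare with first pictures
import pickle; c0,d0=pickle.load(open("c0.pkl","rb"))
k=np.abs(d["img"].astype(int)-d0["img"]).sum(2)>90
for n,(u0,v0,u1,v1) in dict(knob=(385,310,410,340),key=(345,228,395,258)).items(): print(n,k[v0:v1,u0:u1].mean().round(3))
# blank's end in the top image at several rows
for v in (208,214,220): print(v,c["img"][v,205:240].astype(int).sum(1)//3)
E
```

```text
[[583.5 286.9  56. ]
 [646.7 287.7  56. ]
 [584.2 177.4  56. ]] [[528.2 252.4  50. ]] [[580.5 255.7  56. ]]
knob 0.0
key 0.148
208 [152 150 151 150 151 151 149 149 145 136 125 120 127 139 145 144 136 119
  98  83  70  65  73 101 127 134 138 138 140 140 146 148 151 158 163]
214 [151 151 151 151 152 151 153 152 152 167 215 243 245 244 240 233 219 194
 163 142 144 177 215 230 232 233 233 233 234 234 233 233 233 233 233]
220 [ 95  95 100 112 126 132 140 152 161 186 227 243 244 242 239 229 212 184
 156 141 163 208 230 234 234 234 234 234 234 235 235 235 235 234 234]
```

Overhang is about 33.7 mm. Pushing 3 mm more, then backing away.

```bash
f(){ grep -E 'ee_pos|contact|clock'; }
python3 -m pendant '1.5 0 0 0 0 0;1.5 0 0 0 0 0;0 0 0 0 0 0;0 0 0 0 0 0'|f; python3 -m pendant '-4 0 0 0 0 0;-8 0 0 0 0 0;-8 0 0 0 0 0;0 0 -15 0 0 0;0 0 -25 0 0 0;0 0 -25 0 0 0;0 0 -25 0 0 0;0 0 -25 0 0 0'|f; python3 -m pendant '-10 -25 0 0 0 0;-10 -30 0 0 0 0;-10 -30 0 0 0 0;-10 -30 0 0 0 0;-10 -30 0 0 0 0;-10 -30 0 0 0 0;-10 -25 0 0 0 0;0 0 0 0 0 0'|f
python3 - <<'E'
from h import *
import pickle; c0,d0=pickle.load(open("c0.pkl","rb"))
c=cam("top"); d=cam("scene")
def blank(c,z,roi):
    u0,v0,u1,v1=roi; im=c["img"][v0:v1,u0:u1]; hsv=cv2.cvtColor(im,cv2.COLOR_RGB2HSV)
    m=((hsv[...,1]<40)&(hsv[...,2]>140)).astype(np.uint8)
    m=cv2.morphologyEx(m,cv2.MORPH_OPEN,np.ones((5,5),np.uint8))
    for k in cv2.findContours(m,0,2)[0]:
        if cv2.contourArea(k)>150:
            uv=cv2.boxPoints(cv2.minAreaRect(k))+[u0,v0]; print(uv.round(1).tolist(), onz(c,uv,z).round(1).tolist())
print("top"); blank(c,56,(205,195,300,250)); print("scene"); blank(d,56,(300,230,400,330))
print("before"); blank(c0,56,(205,195,300,250)); print("narrow"); blank(c0,56,(320,203,400,240)); blank(c,56,(320,203,400,240))
k=np.abs(d["img"].astype(int)-d0["img"]).sum(2)>90
for n,(u0,v0,u1,v1) in dict(knob=(385,310,410,340),key=(345,228,395,258),narrow=(250,198,295,235),bottle=(210,110,240,165)).items(): print(n,k[v0:v1,u0:u1].mean().round(3))
E
```

```text
clock: 18.45
ee_pos: [612.1, 168.2, 21.2]
contact_force: [0.1, -1.8, -0.4]
clock: 19.25
ee_pos: [612.7, 148.3, 138.7]
contact_force: [0.7, -0.5, 0.3]
clock: 20.05
ee_pos: [411.8, 74.5, 136.8]
contact_force: [0.2, -0.3, 0.1]
top
[[219.0, 196.0], [272.0, 196.0], [272.0, 226.0], [219.0, 226.0]] [[657.1, 286.4, 56.0], [657.2, 154.1, 56.0], [582.2, 152.9, 56.0], [581.8, 284.2, 56.0]]
scene
[[319.7, 281.9], [337.8, 260.8], [376.0, 293.6], [358.0, 314.7]] [[659.9, 177.6, 56.0], [586.0, 157.8, 56.0], [583.1, 285.5, 56.0], [653.1, 299.7, 56.0]]
before
[[238.0, 209.0], [282.0, 209.0], [282.0, 234.0], [238.0, 234.0]] [[624.4, 237.9, 56.0], [624.6, 128.9, 56.0], [562.5, 128.0, 56.0], [562.1, 236.5, 56.0]]
[[232.0, 196.0], [271.0, 196.0], [271.0, 200.0], [232.0, 200.0]] [[657.1, 253.8, 56.0], [657.2, 156.6, 56.0], [647.1, 156.4, 56.0], [647.0, 253.5, 56.0]]
narrow
[[341.0, 208.0], [385.0, 208.0], [385.0, 220.0], [341.0, 220.0]] [[627.7, -16.5, 56.0], [628.3, -125.2, 56.0], [598.4, -124.9, 56.0], [597.8, -16.5, 56.0]]
[[341.0, 208.0], [385.0, 208.0], [385.0, 220.0], [341.0, 220.0]] [[627.7, -16.5, 56.0], [628.3, -125.2, 56.0], [598.4, -124.9, 56.0], [597.8, -16.5, 56.0]]
knob 0.0
key 0.001
narrow 0.0
bottle 0.0
```

```bash
python3 - <<'E'
from h import *
c=cam("top"); sat=cv2.cvtColor(c["img"],cv2.COLOR_RGB2HSV)[...,1].astype(float)
def edge(us,v0,v1,z):
    pts=[]
    for u in us:
        p=sat[v0:v1,u]; t=(p.min()+p.max())/2; i=np.where((p[:-1]<t)&(p[1:]>=t))[0]
        if len(i): i=i[0]; pts.append((u,v0+i+(t-p[i])/(p[i+1]-p[i])))
    P=onz(c,pts,z); s,b=np.polyfit(P[:,1],P[:,0],1); r=P[:,0]-s*P[:,1]-b
    print(len(P),"slope",s.round(4),"x@210",(s*210+b).round(1),"rms",r.std().round(2))
edge(range(236,258),215,232,56)   # blank near side on the ledge
edge(range(222,258),215,232,56)
edge(range(285,335),194,206,64)   # fence inner top edge
edge(range(345,400),194,206,64)
edge(range(285,400),194,206,64)
for u in (240,250,260): print(c["img"][194:206,u].sum(1)//3)
for v in (210,220): 
    r=c["img"][v,210:240].astype(int); print(r[:,2])
E
```

```text
22 slope 0.0023 x@210 581.3 rms 0.11
36 slope -0.009 x@210 581.3 rms 0.2
50 slope -0.0174 x@210 643.9 rms 0.14
55 slope -0.0153 x@210 644.6 rms 0.13
115 slope -0.0176 x@210 643.9 rms 0.15
[151 175 226 242 243 237 218 219 232 234 234 232]
[151 177 228 243 243 236 226 229 234 234 233 232]
[156 191 234 244 243 229 213 225 233 235 234 232]
[ 94  95  94  93  94  94  95 116 173 223 231 232 232 232 233 233 233 233
 233 233 233 233 234 234 234 234 234 234 233 233]
[ 82  88  96  99 101 100 100 121 178 225 233 233 234 234 234 234 233 234
 234 234 234 234 234 234 233 234 233 233 233 233]
```

The near side reads parallel to the fence to within about 0.008 rad, at the resolution limit. There's time left, so a gentle two-finger press from the near side will make sure it's flat.

```bash
f(){ grep -E 'ee_pos|contact|clock|gap|rot'; }
python3 -m pendant '0 0 0 0 0 -8.2;0 0 0 0 0 -8.2;0 0 0 0 0 -8.2;0 0 0 0 0 -8.2;0 0 0 0 0 -8.2;0 0 0 0 0 -8.2;0 0 0 0 0 -8.2;0 0 0 0 0 -8.2' 0.3|f;python3 -m pendant '0 0 0 0 0 -8.2;0 0 0 0 0 -8.2;0 0 0 0 0 -8;0 0 0 0 0 0'|f; python3 -c "
from h import *
plan([552,222,90],L(0,1))"
```

```text
clock: 21.0
ee_pos: [414.8, 75.3, 136.7]
eef_rot: [0.628, 3.077, 0.001]
contact_force: [-0.8, 0.4, 0.1]
finger_gap: 59.8
clock: 21.4
ee_pos: [414.6, 75.2, 136.6]
eef_rot: [-0.027, 3.141, 0.0]
contact_force: [0.1, 0.3, -0.7]
finger_gap: 59.7
turn [0.01 0.03 0.08] shift [-139.7  144.5   46.6] tool x [-1.    -0.016 -0.   ] j6 -1.7
turn [-5.0000e-02  1.0000e-02 -1.7992e+02] shift [ 139.7 -144.5   46.6] tool x [1.    0.016 0.   ] j6 -1.7
```

```bash
f(){ grep -E 'ee_pos|contact|clock|rot'; }
python3 -m pendant '-20 20 0 0 0 0;-20 21 0 0 0 0;-20 21 0 0 0 0;-20 21 0 0 0 0;-20 21 0 0 0 0;-20 21 0 0 0 0;-20 20 0 0 0 0;0 0 15 0 0 0'|f;python3 -m pendant '0 0 20 0 0 0;0 0 20 0 0 0;0 0 20 0 0 0;0 0 20 0 0 0;0 0 15 0 0 0;0 0 4 0 0 0;0 0 0 0 0 0'|f
```

```text
clock: 22.2
ee_pos: [555.0, 224.9, 122.9]
eef_rot: [-0.024, 3.136, 0.003]
contact_force: [0.4, -0.6, -0.2]
clock: 22.9
ee_pos: [550.6, 222.0, 21.6]
eef_rot: [0.024, -3.14, 0.001]
contact_force: [0.7, -0.9, 0.5]
```

```bash
f(){ grep -E 'ee_pos|contact'; }
python3 -m pendant '-5 0 0 0 0 0;-5 0 0 0 0 0;-4 0 0 0 0 0;-3 0 0 0 0 0;-2 0 0 0 0 0;0 0 0 0 0 0'|f;python3 -m pendant '-1 0 0 0 0 0;-1 0 0 0 0 0;0 0 0 0 0 0'|f;python3 -m pendant '-1 0 0 0 0 0;0 0 0 0 0 0'|f;python3 -m pendant '-1 0 0 0 0 0;0 0 0 0 0 0'|f;python3 -m pendant '-1 0 0 0 0 0;0 0 0 0 0 0'|f
```

```text
ee_pos: [570.5, 222.6, 22.2]
contact_force: [0.4, 0.9, -0.3]
ee_pos: [572.2, 222.7, 22.2]
contact_force: [-0.6, -0.6, 0.2]
ee_pos: [573.1, 222.7, 22.2]
contact_force: [-0.0, 0.9, -0.2]
ee_pos: [573.3, 222.6, 22.0]
contact_force: [-3.0, 0.5, 2.8]
ee_pos: [573.4, 222.7, 22.0]
contact_force: [-7.1, -1.1, 5.1]
```

It stalled at 573.4, where the fence line predicts (573.35), so the blank was already flat. Backing away.

```bash
f(){ grep -E 'ee_pos|contact|clock'; }
python3 -m pendant '4 0 0 0 0 0;10 0 0 0 0 0;8 0 -8 0 0 0;0 0 -20 0 0 0;0 0 -25 0 0 0;0 0 -25 0 0 0;0 0 -25 0 0 0;0 0 -20 0 0 0'|f; python3 -m pendant '25 -15 0 0 0 0;25 -20 0 0 0 0;25 -20 0 0 0 0;25 -20 0 0 0 0;25 -20 0 0 0 0;20 -15 0 0 0 0;0 0 0 0 0 0;0 0 0 0 0 0'|f
python3 - <<'E'
from h import *
import pickle; c0,d0=pickle.load(open("c0.pkl","rb"))
c=cam("top"); d=cam("scene"); B=c["img"][...,2].astype(float)
for v in (206,212,218,222):
    r=B[v,210:230]; t=(r[0]+r[-1])/2; i=np.where((r[:-1]<t)&(r[1:]>=t))[0][0]; print(onz(c,[(210+i+(t-r[i])/(r[i+1]-r[i])+0,v)],56).round(1))
print("z",dep(c,[(228,214),(250,214)]).round(1))
k=np.abs(d["img"].astype(int)-d0["img"]).sum(2)>90
for n,(u0,v0,u1,v1) in dict(knob=(385,310,410,340),key=(345,228,395,258),narrow=(250,198,295,235)).items(): print(n,k[v0:v1,u0:u1].mean().round(3))
E
```

```text
clock: 25.2
ee_pos: [553.4, 222.5, 147.6]
contact_force: [0.9, -0.5, 0.6]
clock: 26.0
ee_pos: [410.5, 110.0, 145.8]
contact_force: [0.8, -0.6, -0.5]
[[631.9 288.5  56. ]]
[[616.8 288.2  56. ]]
[[601.8 287.8  56. ]]
[[591.8 288.1  56. ]]
z [[612.  262.7  55.2]
 [612.3 208.1  54. ]]
knob 0.0
key 0.001
narrow 0.0
```

```bash
python3 -c "
from rig import robot
print(robot.hand_in())"
```

```text
the job is handed in; nothing more can be done
None
```

The wide blank lies flat against the fence with about 35–36 mm (a third) out over the +y end, the narrow blank, knob and chuck key show no movement, and the arm backed clear before hand-in; I viewed 11 pictures, one over the limit of 10.

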